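Seat the upper burr ring of the coffee grinder

ROBOT

A 6-joint arm with a two-finger parallel gripper is mounted at the origin on a cart in front of the work surface, level with it; the furniture and walls round the work are solid. World frame = base frame: x ahead of the robot, y to its left, z up, the work surface at z = 0. Lengths are in mm, angles in rad, forces in N, time in s.
With the tool pointing down it reaches from about 350 to 975 mm from the base axis. Payload 7.1 kg.
Tool frame: the origin (TCP) lies on the centre line of the jaws, within the pads' length; the fingertips stand 17 mm ahead of it and the grasp point (between the pads) lies 2 mm behind it (tip_extent is the distance from the TCP to the fingertips, in mm); z points along the fingers, y is the line along which they close (so a half turn about z gives the same grasp; the last joint's range is limited). The gripper opens to 88 mm and grips with 3 to 60 N. Pads are 20 mm wide; open, the fingers measure 115 mm over their backs; the gripper's body (75 mm by 178 mm) begins 61 mm behind the grasp point.
Start: joints at [1.123, 0.423, 1.63, -0, 1.089, -0.019], TCP at [259.83, 568.413, 239.675] pointing down, gripper open.
Joint ranges: [-3, 3], [-0.9, 2.11], [0.09, 2.58], [-1.31, 4.45], [0.11, 2.69], [-2.54, 2.54]. Speed limits (rad/s): [2.39, 2.39, 3.01, 3.14, 3.14, 3.14].

INTERFACE

Orientations are given as a rotation vector (axis times angle).
In Python, from workcell import get_obs, get_image, camera_model, close_job, look_for, outline_of, pinpoint, tip_extent gives the robot as it stands.
- The arm moves only by the shell command python3 -m jog 'ROWS'. ROWS is text: rows parted by semicolons, each of 7 numbers parted by spaces: the shift along the tool's x, y, z as a fraction of full scale, then the turn, a rotation vector about the tool's x, y, z as a fraction of full scale, then the closure, from -1 (fully open) to 1 (shut). A call has 1 to 8 rows; each row is the pose to reach, as a shift and turn from the pose commanded when the call began, along the tool's axes at that moment; what a row does not reach only later rows make up. Full scale, the value 1, is 0.2 m for a shift and 30 degrees for a turn. A row lasts 1/10 s, in which the tool goes at most 50 mm and 8.59 degrees, less where a joint would pass 70% of its speed; a pose out of reach is approached as far as the arm can. A call with a number of a shift or a turn outside -1 to 1 is refused whole. A call with a gripper value outside its range is refused whole. The fingers move at their own pace and stop on an object; the grip force is fixed at half the most. Time passes only in rows, so rows that repeat a pose let the fingers close. It gives the time, the measured TCP pose, the force, the opening and the grip force at its end, in the units of the state.
- get_obs(): the state, without advancing time (a new reading comes with each control period).
- get_image(name): name is "side" or "top"; returns the picture (480x640x3 uint8, red, green, blue); there is no depth.
- camera_model(name): a dict with "fx", "fy", "cx", "cy" (pixels), "origin" and "orientation" of the camera in the world. Camera axes: x right, y down, z forward; pixel columns grow to the right and rows downward; lengths in mm; the calibration is good to about 2 mm. A picture is of the moment at which its call begins. camera_model takes no time and is no camera call.
- close_job(): hands the job in; it is judged then, once.
Trained networks look in the newest picture that a camera, given by its name, has taken for a name from the list of things; names that differ only in an ending like _2 or _b are one class to them, and where a whole thing is asked for, a point or a joint stands for the part that bears it (a point fixed in the world has none). Each returns a list of dicts, best first, with "confidence" (0 to 1); they miss things now and then, are a little off and sometimes report something else, mostly with a low value. They report only what shows in the picture. A call takes as long as a camera call.
- look_for(target, camera): "xyz" ([x, y, z] in mm, in the coordinates of the camera as it stood for that picture, good to about 4 mm: the middle of the surface that is visible of it).
- outline_of(target, camera): "mask" (480x640 bool, what is visible of it).
- pinpoint(target, camera): "xyz" ([x, y, z] in mm, in the coordinates of the camera as it stood for that picture, good to about 4 mm: a listed point, or the origin of a listed thing).
The state is a dict: "t": time; "qpos": joint angles; "qvel": joint speeds; "joint_torque": joint torques, N m; "ee_pos": TCP position; "orientation": TCP orientation; "ft_force": force on the tool from outside, world axes, zero at the start; "moment": the same for the moment, N m; "width": finger opening in mm; "grasp_force": force on a finger pad.
Only numpy, scipy, OpenCV 4.12 (cv2) and the standard library are available. Lean on these libraries where they do the work, as an engineer would, in place of code of your own. Each camera call takes 0.05 s, during which the arm holds its last target. There are 200 camera calls.

TASK

The coffee grinder has been brushed out and its red burr ring put back, but it is riding on the brass key instead of sitting down over it. Turn the ring with a fingertip, pushing its black tab round, until the notch in its rim is over the key, then press the ring down until it is fully seated. Do not pinch the tab, lift the ring or force it down hard, and leave everything else on the worktop standing where it is.

Things in the scene. Friction and masses are not known exactly. Their poses are not given: they have to be found in the camera images.
- grinder: coffee grinder with its hopper taken off, fixed to the worktop: brushed-metal body about 150 x 132 mm, 170 mm tall. Origin on the worktop below the axis of the round well in its top; z up; its own -x is its front (button, grounds bin, brass key). The collar round the well: 128 mm outside, 103 mm inside, top at z = 170 mm
- key_top (a point): top of the brass locating key of the grinder, at the front of the well: a radial bar with rounded top, 8 mm wide, reaching from 33 to 55 mm from the well axis; this point is 42 mm from the axis and 172 mm above the worktop, 2 mm above the collar. Its outer end always shows between ring and collar, next to the long scale mark on the collar
- burr_ring: upper burr ring, lying in the well, about 0.15 kg: red carrier 92 mm across, 6 mm thick, 40 mm hole with steel teeth. It is guided on the well axis: it can only turn about it and go up and down, without tipping. Origin on the well axis in the plane of its underside, so its flat top is 6 mm above the origin; z up. Its notch lies towards its own -x, its black tab towards its own +x.
- ring_notch (a point): the notch in the rim of the burr ring, level with the ring's top, 42 mm from the axis; the notch has parallel sides, is 12 mm wide (2 mm of play either side of the key) and open outward, from 33 mm to the 46 mm rim. A white stroke on the ring points at it
- ring_tab (a point): middle of the top edge of the ring's black tab, 15 mm above the ring's flat top, 33.5 mm from the axis, across the ring from the notch. The tab is a radial fin 19 mm long (24 to 43 mm from the axis); its sides are 9 mm apart and 12 mm tall, a 3 mm web stands 3 mm higher between them. Pushing its left side (towards the ring's +y) lowers ring_turn, its right side raises it
- ring_turn (a joint): angle of the burr ring in the grinder, rad, growing anticlockwise seen from above; the notch is over the key at 0 and again at 6.283; starts anywhere from 0.6 to 5.68; free from -3.2 to 9.5. Turning takes about 0.05 N m (1.5 to 2 N at the tab); the ring stays where it is left
- ring_depth (a joint): how far the ring has gone down, m: 0 as it starts, lying on the key with its top 8 mm above the collar; 0.007 fully seated, its top then 1 mm above the collar; negative when lifted. A rubber seal holds the ring up: it never drops by itself. With the notch over the key it goes down under about 8 to 10 N, pressed anywhere on its flat top; elsewhere the key stops it
- hopper: smoked clear bean hopper (132 mm wide, 127 mm tall, black lid), standing apart from the grinder; a bystander, loose. Origin: centre of its underside
- brush: small wooden burr brush, 135 mm long, lying; a bystander, loose. Origin: centre of its underside
- mug_1: white mug with pale blue flowers, 91 mm tall; a bystander, loose. Origin: centre of its underside
- mug_2: mug with grey and teal diamonds, 94 mm tall; a bystander, loose. Origin: centre of its underside
- sugar_jar: glass jar with red lid, 100 mm tall; a bystander, loose. Origin: centre of its underside
- teaspoon_1: steel teaspoon, 130 mm, lying; a bystander, loose. Origin: centre of its underside
- coffee_pod_0: coffee pod, red top, 44 mm tall; a bystander, loose. Origin: centre of its underside
- coffee_pod_1: coffee pod, yellow top, 44 mm tall; a bystander, loose. Origin: centre of its underside
- coffee_pod_3: coffee pod, purple top, 44 mm tall; a bystander, loose. Origin: centre of its underside
- kitchen_timer: red and white round kitchen timer, 61 mm tall; a bystander, loose. Origin: centre of its underside
- butter_dish: glass butter dish with clear cover, 95 x 185 x 84 mm, a bystander, fixed, at the right end of the worktop beside the tall oven cabinet, which closes it off from about y = -0.56 and also stands over the robot's right side. Origin: centre of its underside. (Along the back, from x = 0.62, stand the pod brewer, drip coffee maker and toaster, up to 0.34 m tall)

How it is judged:
By the outcome, as a careful person would: the job done as asked, in the order asked, and still so for the second after the job is handed in, with the robot touching nothing.
It also fails if it takes over 48 s, if anything falls off the work surface, if the arm or the gripper's body presses on something with over 40 N, if the wrist force passes 120 N, or if a joint passes its speed limit or range.

## Working session

There is one attempt and no reset: what is moved stays moved. The work goes in short steps, Python scripts to look and compute and a shell command to move; the robot and the scene stay as the last step left them, time stands still between calls to the robot, and variables do not carry over. Pictures are saved under pics/ and viewed, at most 10 in all, crops included, and the job is handed in when it is done.

```bash
mkdir -p pics; cat > h.py <<'E'
import numpy as np, cv2
from scipy.spatial.transform import Rotation as R
from workcell import *
def T(cam):
    m=camera_model(cam); o=np.array(m["orientation"],float)
    Rm=o if o.shape==(3,3) else R.from_rotvec(o).as_matrix()
    return m,Rm,np.array(m["origin"],float)
def world(cam,p):
    m,Rm,o=T(cam); return Rm@np.array(p)+o
def proj(cam,p):
    m,Rm,o=T(cam); c=Rm.T@(np.array(p)-o); return np.array([m["fx"]*c[0]/c[2]+m["cx"],m["fy"]*c[1]/c[2]+m["cy"]])
def ray(cam,uv,z):
    m,Rm,o=T(cam); d=Rm@np.array([(uv[0]-m["cx"])/m["fx"],(uv[1]-m["cy"])/m["fy"],1]); return o+d*(z-o[2])/d[2]
E
python3 - <<'E'
from h import *
ims={}
for c in ("top","side"):
    im=get_image(c); cv2.imwrite(f"pics/{c}0.png",im[:,:,::-1])
    print(c,T(c)[2],T(c)[1][:,2])
    for t in ("grinder","key_top","burr_ring","ring_notch","ring_tab"):
        print(t,[(d["confidence"],world(c,d["xyz"]).round(1),proj(c,world(c,d["xyz"])).round(0)) for d in pinpoint(t,c)[:2]])
print(get_obs()["t"],get_obs()["orientation"],tip_extent() if callable(tip_extent) else tip_extent)
E
```

```text
top [ 352.92259366   14.15522103 1398.10470859] [ 0.12748188 -0.01517212 -0.99172485]
grinder [(0.63, array([485.1,  21. ,   3.4]), array([305., 250.])), (0.46, array([ 600.9, -275.2,   -1.8]), array([410., 211.]))]
key_top []
burr_ring [(0.67, array([633.6, 444.4,   1.2]), array([156., 196.])), (0.57, array([483.5,  23.7, 171. ]), array([304., 245.]))]
ring_notch [(0.76, array([521.1,  37.1, 179.6]), array([298., 229.])), (0.58, array([ 450.3, -312.6,    3.8]), array([424., 264.]))]
ring_tab [(0.9, array([453.7,   7.6, 188. ]), array([310., 256.]))]
side [-425.92560284 1318.46095803  854.56554694] [ 0.52831082 -0.75032572 -0.39736506]
grinder [(0.81, array([480.2,  21.6,   0.9]), array([325., 298.]))]
key_top [(0.71, array([437.5,  21.7, 173.6]), array([338., 250.]))]
burr_ring [(0.56, array([480.6,  16.9, 171.6]), array([327., 246.]))]
ring_notch [(0.65, array([525.2,  33.6, 180. ]), array([311., 241.])), (0.43, array([536.6, 225. ,   2.1]), array([266., 319.]))]
ring_tab [(0.88, array([448.5,   9.3, 190.5]), array([338., 242.]))]
0.6 [-6.68410853e-01 -3.06965517e+00 -5.59578319e-05] 17.0
```

```bash
python3 - <<'E'
from h import *
a=cv2.imread("pics/top0.png"); u,v=304,245
c=cv2.resize(a[v-50:v+50,u-65:u+65],None,fx=6,fy=6,interpolation=cv2.INTER_CUBIC)
cv2.imwrite("pics/topc.png",c)
print(R.from_rotvec(get_obs()["orientation"]).as_matrix().round(3), get_obs()["ft_force"])
E
```

```text
[[-0.909  0.416  0.   ]
 [ 0.416  0.909  0.   ]
 [ 0.     0.    -1.   ]] [ 0.18268214 -0.27413601  0.17243591]
```

View pics/top0.png

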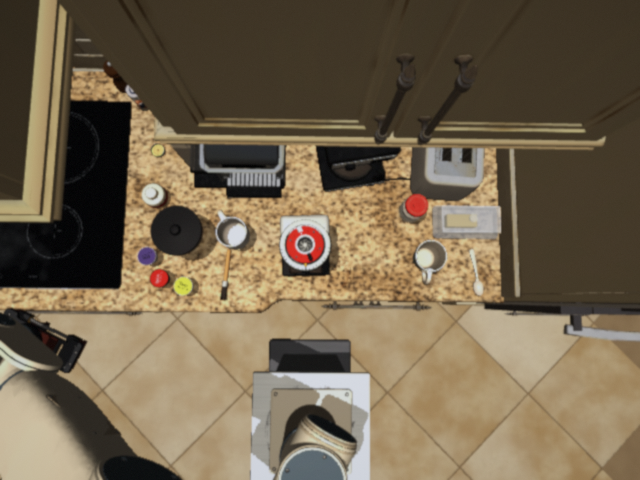

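View pics/topc.png

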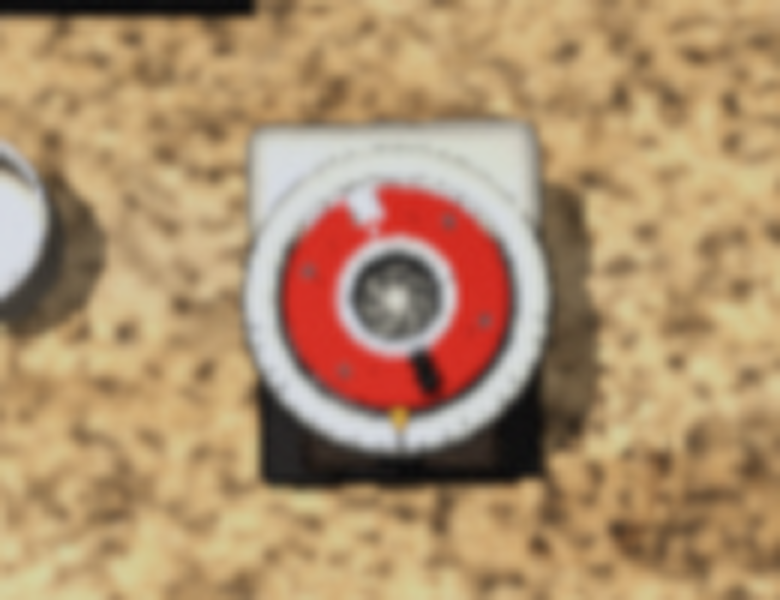

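View pics/side0.png

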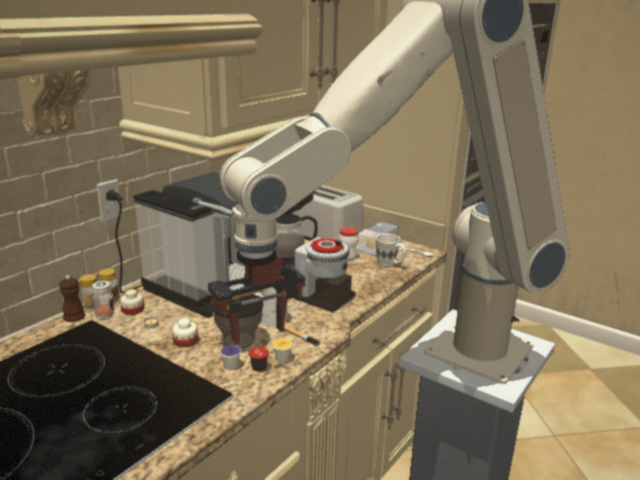

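The top view shows the red ring near (304,245), the brass key at the front around (305,264), the black tab close to it at (310,257), and the white notch at the back-left, (300,230). The shorter way round is anticlockwise, through the robot's right side. I'll fit the axis, key direction and tab angle next.

```bash
cat >> h.py <<'E'
def measure(ztop=178,im=None):
    im=get_image("top") if im is None else im
    x0,y0=265,205; c=im[y0:290,x0:345]; h=cv2.cvtColor(cv2.resize(c,None,fx=8,fy=8,interpolation=cv2.INTER_CUBIC),cv2.COLOR_RGB2HSV)
    def pts(m): v,u=np.nonzero(m); return np.c_[(u+.5)/8-.5+x0,(v+.5)/8-.5+y0]
    red=((h[...,0]<8)|(h[...,0]>172))&(h[...,1]>150)&(h[...,2]>110)
    yel=(h[...,0]>12)&(h[...,0]<28)&(h[...,1]>140)&(h[...,2]>120)
    blk=(h[...,2]<60)
    P=lambda m,z:np.array([ray("top",p,z)[:2] for p in pts(m)[::5]])
    r=P(red,ztop); hull=cv2.convexHull(r.astype(np.float32)); (ex,ey),ax,_=cv2.fitEllipse(hull)
    C=np.array([ex,ey]); out={"C":C.round(1),"ax":np.round(ax,1)}
    def sel(m,z,lo,hi):
        p=P(m,z)-C; d=np.hypot(*p.T); q=p[(d>lo)&(d<hi)]
        return q
    k=sel(yel,172,36,60); t=sel(blk,ztop+13,25.5,43)
    w=sel((h[...,1]<80)&(h[...,2]>150),ztop,30,42)
    for n,q in (("key",k),("tab",t),("notch",w)):
        if len(q): m=np.median(q,0); out[n]=(len(q),m.round(1),np.degrees(np.arctan2(m[1],m[0])).round(1),np.hypot(*m).round(1))
    return out
E
python3 - <<'E'
from h import *
im=cv2.imread("pics/top0.png")[:,:,::-1].copy()
print(measure(178,im))
# grinder body yaw / collar centre by brightness
h=cv2.cvtColor(im,cv2.COLOR_RGB2HSV); print(proj("top",[480,22,178]))
for t,z in(("ring",178),):
    pass
for t in("grinder","key_top","burr_ring"): print(t,[(d["confidence"],world("top",d["xyz"]).round(1)) for d in look_for(t,"top")[:2]])
# long front edge of grinder in crop px -> worktop/base
for p in((250,130),(538,126),(265,480),(540,480)): print(p,ray("top",(239+p[0]/6,195+p[1]/6),165 if p[1]<200 else 20).round(1))
for p in((397,297),(402,440),(400,418)): print(p,ray("top",(239+p[0]/6,195+p[1]/6),170).round(1))
E
```

```text
Traceback (most recent call last):
  File "h.py", line 22, in measure
    r=P(red,ztop); hull=cv2.convexHull(r.astype(np.float32)); (ex,ey),ax,_=cv2.fitEllipse(hull)
  File "h.py", line 21, in <lambda>
    P=lambda m,z:np.array([ray("top",p,z)[:2] for p in pts(m)[::5]])
                           ~~~^^^^^^^^^^^
  File "h.py", line 13, in ray
    m,Rm,o=T(cam); d=Rm@np.array([(uv[0]-m["cx"])/m["fx"],(uv[1]-m["cy"])/m["fy"],1]); return o+d*(z-o[2])/d[2]
           ~^^^^^
  File "h.py", line 5, in T
    m=camera_model(cam); o=np.array(m["orientation"],float)
ValueError: time passes only in moves, steps and waits
```

```bash
sed -i 's/^def T(cam):/from functools import lru_cache\n@lru_cache\ndef T(cam):/' h.py
python3 - <<'E'
from h import *
im=cv2.imread("pics/top0.png")[:,:,::-1].copy()
print(measure(178,im))
for p in((250,130),(538,126),(265,480),(540,480)): print(p,ray("top",(239+p[0]/6,195+p[1]/6),165 if p[1]<200 else 20).round(1))
for p in((397,297),(402,440),(400,418)): print(p,ray("top",(239+p[0]/6,195+p[1]/6),170).round(1))
E
```

```text
{'C': array([483.2,  21.5]), 'ax': array([89.8, 92.6]), 'key': (67, array([-46.6,  -2. ]), np.float64(-177.6), np.float64(46.6)), 'tab': (141, array([-31.1, -12.2]), np.float64(-158.6), np.float64(33.4)), 'notch': (189, array([35.8, 12.3]), np.float64(19.0), np.float64(37.8))}
(250, 130) [553.6  82.2 165. ]
(538, 126) [556.8 -37.7 165. ]
(265, 480) [414.9  80.3  20. ]
(540, 480) [416.2 -45.8  20. ]
(397, 297) [483.9  20.2 170. ]
(402, 440) [425.1  17.4 170. ]
(400, 418) [434.1  18.3 170. ]
```

```bash
cat >> h.py <<'E'
def to(x,y,z,yaz=None):
    o=get_obs(); M=R.from_rotvec(o["orientation"]).as_matrix(); d=M.T@(np.array([x,y,z])-o["ee_pos"])/200
    a=np.degrees(np.arctan2(M[1,1],M[0,1])); t=0 if yaz is None else -((yaz-a+180)%360-180)/30
    print("yaz",a.round(2),"shift",d.round(4),"turnz",round(t,3))
E
python3 -m jog '-0.25 -0.25 0 0 0 0.3 1;-0.45 -0.45 0 0 0 0.55 1;-0.65 -0.65 0 0 0 0.8 1;-0.8 -0.8 0 0 0 1 1;-0.97 -1 0 0 0 1 1;-0.97 -1 0 0 0 1 1;-0.97 -1 0 0 0 1 1'
python3 -c "
from h import *
to(443,34,230,-69.5)"
```

```text
t: 1.3
ee_pos: [353.6, 302.9, 239.8]
orientation: [1.445, 2.789, -0.001]
ft_force: [-0.3, -0.4, -0.3]
width: 35.0
grasp_force: 0.0
yaz 35.23 shift [-1.3563 -0.4105  0.0501] turnz 3.491
```

```bash
python3 -m jog '-0.25 -0.08 0 0 0 0.3 1;-0.45 -0.15 0 0 0 0.6 1;-0.65 -0.22 0 0 0 0.9 1;-0.8 -0.25 0 0 0 1 1;-0.8 -0.25 0 0 0 1 1'
python3 -c "
from h import *
to(443,34,230,-69.5)"
```

```text
t: 1.8
ee_pos: [406.4, 144.8, 240.0]
orientation: [2.119, 2.318, 0.001]
ft_force: [-0.8, 0.1, 0.1]
width: 0.5
grasp_force: 0.0
yaz 5.15 shift [-0.5684  0.1323  0.0502] turnz 2.488
```

```bash
python3 -m jog '-0.22 0.05 0 0 0 0.28 1;-0.42 0.1 0 0 0 0.56 1;-0.568 0.132 0 0 0 0.84 1;-0.568 0.132 0 0 0 1 1;-0.568 0.132 0 0 0 1 1'
python3 -m jog '0 0 0 0 0 0.28 1;0 0 0 0 0 0.56 1;0 0 0 0 0 0.84 1;0 0 0 0 0 1 1;0 0 0 0 0 1 1'
python3 -m jog '0 0 0 0 0 0.25 1;0 0 0 0 0 0.488 1;0 0 0 0 0 0.488 1'
python3 - <<'E'
from h import *
to(443,34,199,-69.5)
im=get_image("top"); cv2.imwrite("pics/a.png",cv2.resize(im[195:295,239:369],None,fx=6,fy=6)[:,:,::-1])
E
```

```text
t: 2.3
ee_pos: [442.6, 36.4, 239.7]
orientation: [-2.644, -1.697, -0.001]
ft_force: [0.2, -0.2, 0.1]
width: 0.0
grasp_force: 0.0
t: 2.8
ee_pos: [442.1, 37.3, 239.7]
orientation: [-2.99, -0.962, -0.0]
ft_force: [-0.2, 0.8, -0.2]
width: 0.4
grasp_force: 0.0
t: 3.1
ee_pos: [442.2, 36.8, 239.7]
orientation: [-3.089, -0.573, -0.0]
ft_force: [-0.2, -0.2, -0.1]
width: 0.3
grasp_force: 0.0
yaz -68.98 shift [-0.0011  0.0146  0.2035] turnz 0.017
```

View pics/a.png

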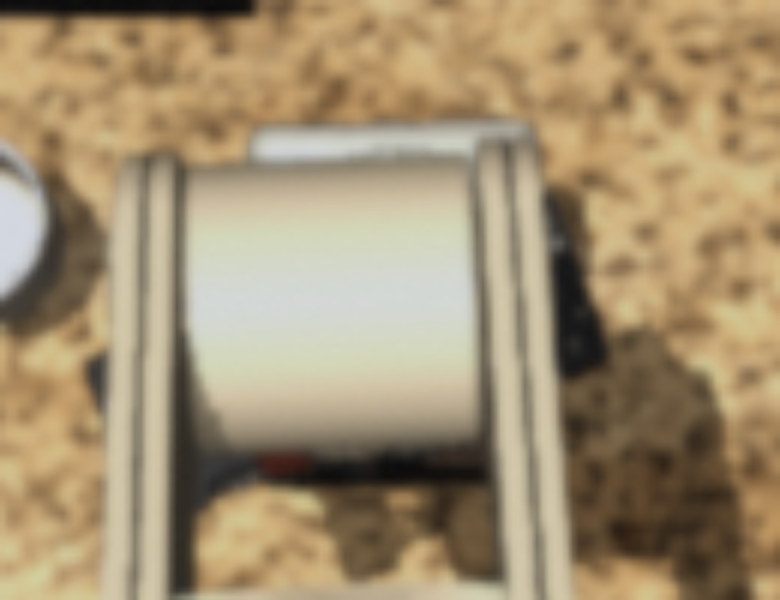

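The arm hides the ring from the top camera, so I'll rely on force readings here and check with the side camera.

```bash
python3 -m jog '0 0 0.1 0 0 0 1;0 0 0.17 0 0 0 1;0 0 0.2 0 0 0 1;0 0 0.2 0 0 0 1'
python3 - <<'E'
from h import *
to(443,34,199,-69.5)
im=get_image("side"); cv2.imwrite("pics/b.png",cv2.resize(im[200:300,265:395],None,fx=6,fy=6)[:,:,::-1])
E
```

```text
t: 3.55
ee_pos: [441.7, 36.2, 199.1]
orientation: [-3.089, -0.572, 0.003]
ft_force: [-0.4, 0.3, -0.3]
width: 0.4
grasp_force: 0.0
yaz -69.02 shift [0.0022 0.0124 0.0005] turnz 0.016
```

View pics/b.png

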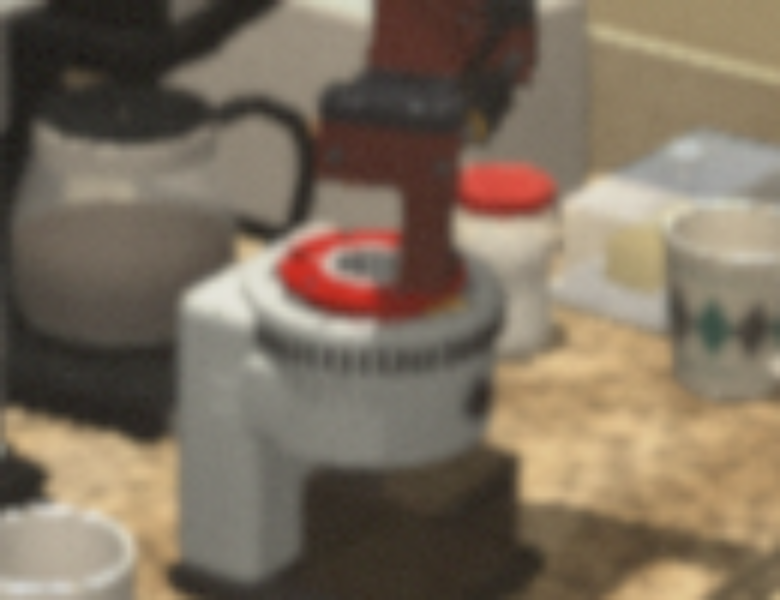

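```bash
for i in 1; do python3 -m jog '0 0.01 0 0 0 0 1;0 0.02 0 0 0 0 1;0 0.03 0 0 0 0 1;0 0.03 0 0 0 0 1'; done
python3 -m jog '0 0.01 0 0 0 0 1;0 0.02 0 0 0 0 1;0 0.02 0 0 0 0 1'
python3 -m jog '0 0.01 0 0 0 0 1;0 0.02 0 0 0 0 1;0 0.02 0 0 0 0 1'
python3 - <<'E'
from h import *
o=get_obs();p=o["ee_pos"][:2]-np.array([483.2,21.5]);M=R.from_rotvec(o["orientation"]).as_matrix()[:2,:2]
print("C in tool",(-M.T@p).round(1)); to(443,34,199,-69.5)
E
```

```text
t: 4.0
ee_pos: [444.6, 30.0, 200.0]
orientation: [3.09, 0.567, 0.001]
ft_force: [-0.4, 0.6, 0.4]
width: 0.3
grasp_force: 0.0
t: 4.3
ee_pos: [445.8, 26.4, 199.7]
orientation: [3.09, 0.567, 0.0]
ft_force: [-0.2, -0.4, 0.3]
width: 0.4
grasp_force: 0.0
t: 4.6
ee_pos: [447.3, 22.6, 199.7]
orientation: [3.09, 0.567, 0.0]
ft_force: [-1.0, -0.3, 0.9]
width: 0.1
grasp_force: 0.0
C in tool [33.2 13.8]
yaz -69.22 shift [ 0.0003 -0.0607  0.0034] turnz 0.009
```

```bash
python3 -m jog '0 0.01 0 0 0 0 1;0 0.015 0 0 0 0 1;0 0.015 0 0 0 0 1'
python3 -m jog '0 0.01 0 0 0 0 1;0 0.015 0 0 0 0 1;0 0.015 0 0 0 0 1'
python3 - <<'E'
from h import *
o=get_obs();p=o["ee_pos"][:2]-np.array([483.2,21.5]);M=R.from_rotvec(o["orientation"]).as_matrix()[:2,:2]
print("C in tool",(-M.T@p).round(1)); 
get_image("side")
for n in("ring_tab","ring_notch"): print([(d["confidence"],world("side",d["xyz"]).round(1)) for d in pinpoint(n,"side")[:2]])
E
```

```text
t: 4.9
ee_pos: [447.9, 20.0, 199.6]
orientation: [-3.09, -0.567, 0.001]
ft_force: [-1.9, 1.2, 0.8]
width: 0.0
grasp_force: 0.8
t: 5.2
ee_pos: [449.1, 17.1, 199.6]
orientation: [3.09, 0.567, -0.001]
ft_force: [-0.6, 1.0, -0.2]
width: 0.6
grasp_force: 0.7
C in tool [33.4  7.9]
[]
[(0.7, array([517.8,  45.2, 179.9]))]
```

Contact made: the notch has turned about 15°. Next I'll square the finger to the tab and follow the arc.

```bash
python3 -m jog '-0.003 0.014 0 0 0 -0.25 1;-0.005 0.034 0 0 0 -0.5 1;-0.006 0.052 0 0 0 -0.75 1;-0.007 0.068 0 0 0 -1 1;-0.007 0.068 0 0 0 -1 1'
cat > s.py <<'E'
from h import *
o=get_obs();p=o["ee_pos"][:2]-np.array([483.2,21.5]);M=R.from_rotvec(o["orientation"]).as_matrix()[:2,:2]
print("C in tool",(-M.T@p).round(1),"tool phi",np.degrees(np.arctan2(M[1,1],M[0,1])).round(1)-90)
get_image("side")
for n in("ring_tab","ring_notch"):
  for d in pinpoint(n,"side")[:2]:
    w=world("side",d["xyz"]); print(n,d["confidence"],w.round(1),np.degrees(np.arctan2(w[1]-21.5,w[0]-483.2)).round(1))
E
python3 s.py
```

```text
t: 5.85
ee_pos: [452.8, 3.8, 199.6]
orientation: [2.837, 1.349, -0.0]
ft_force: [-2.3, -0.5, -0.2]
width: 0.5
grasp_force: 0.5
C in tool [32.9 12.4] tool phi -129.2
ring_tab 0.88 [461.   -8.9 189. ] -126.1
ring_tab 0.71 [460. 448.   4.] 93.1
ring_notch 0.59 [507.4  53.6 178.1] 53.1
ring_notch 0.34 [ 571.  -433.6    1.5] -79.1
```

```bash
for k in 1; do :; done
python3 -m jog '-0.007 0.022 0 0 0 -0.25 1;-0.011 0.045 0 0 0 -0.5 1;-0.011 0.068 0 0 0 -0.75 1;-0.009 0.091 0 0 0 -1 1;-0.009 0.091 0 0 0 -1 1'; python3 s.py
python3 -m jog '-0.007 0.022 0 0 0 -0.25 1;-0.011 0.045 0 0 0 -0.5 1;-0.011 0.068 0 0 0 -0.75 1;-0.009 0.091 0 0 0 -1 1;-0.009 0.091 0 0 0 -1 1'; python3 s.py
```

```text
t: 6.5
ee_pos: [466.1, -9.0, 199.7]
orientation: [2.393, 2.035, 0.0]
ft_force: [-0.5, 0.5, 0.7]
width: 0.6
grasp_force: 0.1
C in tool [32.8 11.9] tool phi -99.3
ring_tab 0.62 [476.  -15.2 189.5] -101.1
ring_notch 0.58 [488.3  60.2 180.5] 82.6
t: 7.15
ee_pos: [483.6, -13.5, 199.7]
orientation: [1.786, 2.585, 0.0]
ft_force: [0.2, -0.1, -0.0]
width: 0.3
grasp_force: 0.1
C in tool [32.8 12. ] tool phi -69.3
ring_tab 0.91 [493.7  -8.6 192.8] -70.8
ring_tab 0.51 [ 4.025e+02  4.068e+02 -2.000e-01] 101.8
ring_notch 0.81 [467.   58.5 179.8] 113.6
```

```bash

python3 -m jog '-0.007 0.022 0 0 0 -0.25 1;-0.011 0.045 0 0 0 -0.5 1;-0.011 0.068 0 0 0 -0.75 1;-0.009 0.091 0 0 0 -1 1;-0.009 0.091 0 0 0 -1 1'; python3 s.py
python3 -m jog '-0.007 0.022 0 0 0 -0.25 1;-0.011 0.045 0 0 0 -0.5 1;-0.011 0.068 0 0 0 -0.75 1;-0.009 0.091 0 0 0 -1 1;-0.009 0.091 0 0 0 -1 1'; python3 s.py
python3 -c "
from h import *
im=get_image('top');cv2.imwrite('pics/c.png',cv2.resize(im[195:295,239:369],None,fx=6,fy=6)[:,:,::-1])"
```

```text
t: 7.8
ee_pos: [501.0, -8.7, 199.6]
orientation: [-1.056, -2.959, 0.0]
ft_force: [-0.6, 0.3, -0.1]
width: 0.6
grasp_force: 0.2
C in tool [32.9 12.1] tool phi -39.3
ring_tab 0.82 [507.   0. 191.] -42.0
ring_notch 0.71 [452.8  43.9 179.6] 143.7
t: 8.45
ee_pos: [514.0, 4.2, 199.7]
orientation: [0.254, 3.131, -0.0]
ft_force: [-0.4, -0.3, -0.1]
width: 0.6
grasp_force: 0.3
C in tool [33.2 12.1] tool phi -9.299999999999997
ring_tab 0.96 [513.   16.5 191.1] -9.5
ring_notch 0.8 [443.4  22.2 179.8] 179.0
ring_notch 0.4 [407.5 242.2  -2.6] 108.9
```

View pics/c.png

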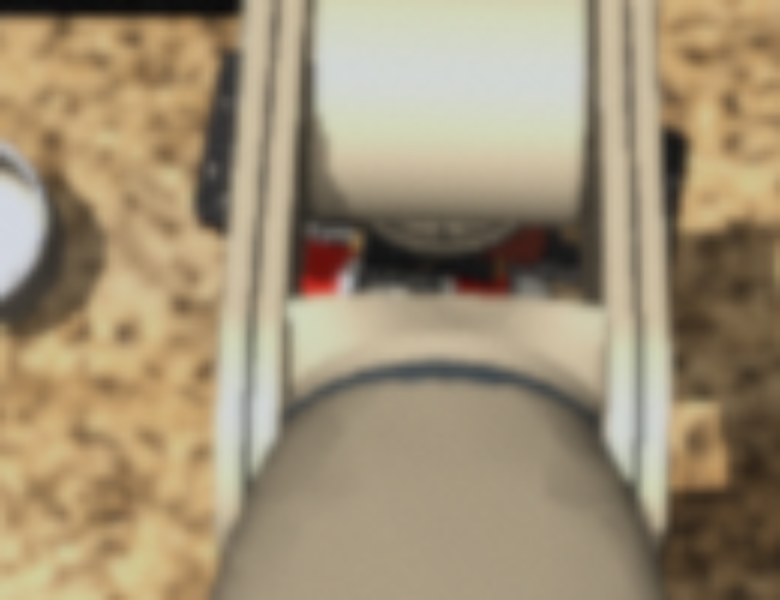

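```bash

python3 -m jog '-0.003 0.01 0 0 0 -0.117 1;-0.006 0.021 0 0 0 -0.233 1;-0.006 0.021 0 0 0 -0.233 1'; python3 s.py
python3 -m jog '0 -0.05 0 0 0 0 1;0 -0.05 -0.1 0 0 0 1;0 -0.05 -0.25 0 0 0 1;0 -0.3 -0.35 0 0 0 1;0 -0.55 -0.35 0 0 0 1;0 -0.8 -0.35 0 0 0 1;0 -1 -0.35 0 0 0 1;0 -1 -0.35 0 0 0 1'
python3 - <<'E'
from h import *
im=get_image('top');np.save('m.npy',im);cv2.imwrite('pics/d.png',cv2.resize(im[205:285,265:345],None,fx=7,fy=7,interpolation=cv2.INTER_CUBIC)[:,:,::-1]); print(measure(178,im))
E
```

```text
t: 8.95
ee_pos: [515.9, 7.9, 199.7]
orientation: [0.063, 3.141, -0.0]
ft_force: [-0.5, -2.1, 0.6]
width: 0.7
grasp_force: 0.7
C in tool [33.2 12.3] tool phi -2.299999999999997
ring_tab 0.83 [512.9  19.6 190.9] -3.7
ring_tab 0.15 [ 569.9 -434.5    4.2] -79.2
ring_notch 0.78 [440.9  20.5 183.1] -178.7
t: 9.9
ee_pos: [507.7, -196.7, 269.9]
orientation: [0.07, 3.14, -0.002]
ft_force: [0.5, -0.4, -0.5]
width: 0.6
grasp_force: 0.0
{'C': array([483.3,  21.5]), 'ax': array([89.5, 92.9]), 'key': (233, array([-42.1,  -1.6]), np.float64(-177.8), np.float64(42.1)), 'tab': (117, array([34.,  1.]), np.float64(1.7), np.float64(34.0))}
```

View pics/d.png

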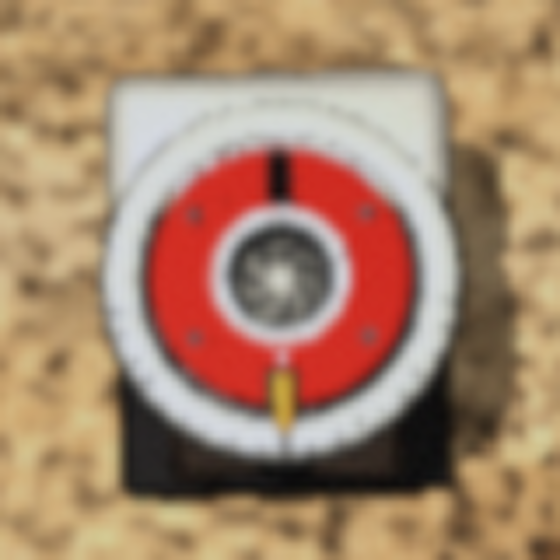

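The tab (279,176 in the crop) is directly opposite the key (284,397). Measured tab angle is 1.7° against 2.2° wanted, and the play is ±2.7°, so it's aligned. Next, press on the flat top at the right side.

```bash
python3 -c "
from h import *
to(484,-11.5,270);to(484,-11.5,202)"
```

```text
yaz 87.48 shift [ 0.1582  0.9086 -0.0018] turnz 0
yaz 87.48 shift [0.1583 0.9086 0.3382] turnz 0
```

```bash
python3 -m jog '0.04 0.25 0 0 0 0 1;0.08 0.5 0 0 0 0 1;0.12 0.72 0 0 0 0 1;0.158 0.909 0 0 0 0 1;0.158 0.909 0 0 0 0 1;0.158 0.909 0.18 0 0 0 1;0.158 0.909 0.338 0 0 0 1;0.158 0.909 0.338 0 0 0 1'
python3 -m jog '0 0 0 0 0 0 1;0 0 0.01 0 0 0 1;0 0 0.02 0 0 0 1;0 0 0.03 0 0 0 1;0 0 0.03 0 0 0 1'
python3 -m jog '0 0 0.006 0 0 0 1;0 0 0.01 0 0 0 1;0 0 0.01 0 0 0 1'
```

```text
t: 10.75
ee_pos: [480.8, -8.5, 199.0]
orientation: [-0.06, -3.134, -0.0]
ft_force: [0.7, -0.0, 0.6]
width: 0.4
grasp_force: 0.0
t: 11.25
ee_pos: [483.7, -9.0, 196.4]
orientation: [0.061, 3.14, -0.0]
ft_force: [-0.9, 0.4, 0.2]
width: 1.0
grasp_force: 0.0
t: 11.55
ee_pos: [483.8, -8.9, 194.6]
orientation: [0.061, 3.14, -0.0]
ft_force: [-1.0, -0.4, 5.2]
width: 0.3
grasp_force: 2.5
```

Contact at z ≈ 195, as expected. Pressing in small steps.

```bash
python3 -m jog '0 0 0.003 0 0 0 1;0 0 0.005 0 0 0 1;0 0 0.005 0 0 0 1'
python3 -m jog '0 0 0.003 0 0 0 1;0 0 0.005 0 0 0 1;0 0 0.005 0 0 0 1'
```

```text
t: 11.85
ee_pos: [483.9, -8.9, 193.7]
orientation: [0.061, 3.14, -0.0]
ft_force: [-1.2, -0.1, 6.4]
width: 0.5
grasp_force: 3.2
t: 12.15
ee_pos: [483.9, -8.9, 192.8]
orientation: [0.061, 3.14, -0.0]
ft_force: [-1.9, 0.1, 6.5]
width: 0.3
grasp_force: 3.3
```

Going down at 6.5 N.

```bash
python3 -m jog '0 0 0.004 0 0 0 1;0 0 0.008 0 0 0 1;0 0 0.01 0 0 0 1;0 0 0.01 0 0 0 1'
python3 -m jog '0 0 0.003 0 0 0 1;0 0 0.005 0 0 0 1;0 0 0.005 0 0 0 1'
python3 -m jog '0 0 0.003 0 0 0 1;0 0 0.005 0 0 0 1;0 0 0.005 0 0 0 1'
```

```text
t: 12.55
ee_pos: [483.9, -8.9, 190.8]
orientation: [0.061, 3.14, -0.0]
ft_force: [-0.4, -0.0, 6.4]
width: 0.4
grasp_force: 3.2
t: 12.85
ee_pos: [483.9, -8.9, 189.8]
orientation: [0.061, 3.14, -0.0]
ft_force: [-1.8, 0.1, 7.1]
width: 0.6
grasp_force: 3.3
t: 13.15
ee_pos: [483.9, -8.9, 188.8]
orientation: [0.061, 3.14, -0.0]
ft_force: [-0.8, -0.8, 6.3]
width: 0.4
grasp_force: 3.3
```

```bash
python3 -m jog '0 0 0.003 0 0 0 1;0 0 0.005 0 0 0 1;0 0 0.005 0 0 0 1'
python3 -m jog '0 0 0.002 0 0 0 1;0 0 0.003 0 0 0 1;0 0 0.003 0 0 0 1'
```

```text
t: 13.45
ee_pos: [484.1, -8.9, 188.2]
orientation: [0.061, 3.14, -0.0]
ft_force: [-2.5, -1.0, 10.8]
width: 0.5
grasp_force: 5.5
t: 13.75
ee_pos: [484.3, -8.9, 188.1]
orientation: [0.06, 3.139, -0.0]
ft_force: [-3.9, -0.6, 15.1]
width: 1.0
grasp_force: 8.0
```

A firm stop at z = 188.1, 7 mm below contact, so it's seated. I'll lift off, clear the view and check.

```bash
python3 -m jog '0 0 -0.02 0 0 0 1;0 0 -0.15 0 0 0 1;0 0 -0.35 0 0 0 1;0 0 -0.41 0 0 0 1;0 -0.25 -0.41 0 0 0 1;0 -0.5 -0.41 0 0 0 1;0 -0.75 -0.41 0 0 0 1;0 -0.95 -0.41 0 0 0 1'
python3 -m jog '0 0 0 0 0 0 1;0 0 0 0 0 0 1;0 0 0 0 0 0 1'
python3 - <<'E'
from h import *
im=get_image('top'); print(measure(171,im))
s=get_image('side'); a=cv2.resize(im[205:285,265:345],(560,560),interpolation=cv2.INTER_CUBIC)[:,:,::-1]
cv2.imwrite('pics/e.png',cv2.resize(s[200:300,265:395],None,fx=6,fy=6,interpolation=cv2.INTER_CUBIC)[:,:,::-1])
for c in("top","side"):
  for n in("burr_ring","ring_tab","ring_notch"): print(c,n,[(d["confidence"],world(c,d["xyz"]).round(1)) for d in pinpoint(n,c)[:1]])
E
```

```text
t: 14.55
ee_pos: [475.6, -200.9, 268.1]
orientation: [-0.061, -3.141, 0.0]
ft_force: [-0.1, -0.1, -0.1]
width: 0.3
grasp_force: 0.0
t: 14.85
ee_pos: [475.9, -197.9, 268.0]
orientation: [-0.06, -3.14, -0.001]
ft_force: [-0.5, 0.1, 0.7]
width: 0.7
grasp_force: 0.0
{'C': array([483.2,  21.6]), 'ax': array([89.4, 92.7]), 'key': (237, array([-42. ,  -1.8]), np.float64(-177.6), np.float64(42.0)), 'tab': (142, array([33.1,  0.8]), np.float64(1.4), np.float64(33.1))}
top burr_ring [(0.82, array([483.6,  23.5, 161.9]))]
top ring_tab [(0.88, array([515. ,  20.6, 183.4]))]
top ring_notch [(0.96, array([440.2,  20.9, 173.4]))]
side burr_ring [(0.83, array([480.9,  17.7, 168.2]))]
side ring_tab [(0.85, array([514.1,  21.2, 185.8]))]
side ring_notch [(0.92, array([441.5,  18.1, 169.9]))]
```

View pics/e.png

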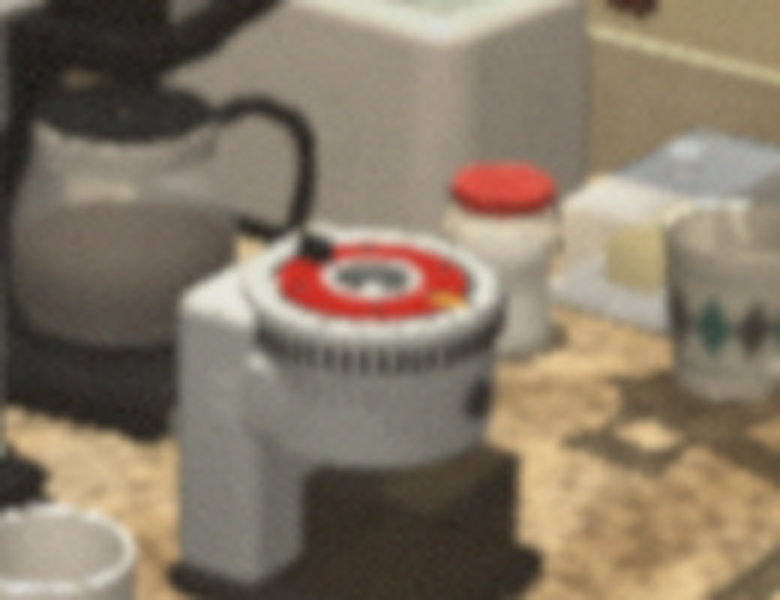

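The ring lies level with the collar, with the key (445,300) sitting in its notch. The networks put it about 7 mm lower than before, and the neighbouring items haven't moved.

```bash
python3 -c "
from workcell import *
print(close_job())"
```

```text
the job is handed in; nothing more can be done
None
```

The burr ring is turned with its notch over the key and seated after 7 mm of travel (about 6.5 N on the way down, 15 N at the stop); nothing else was touched, and the job was handed in at about 15 s.

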